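# Knock the old wax out of a melt warmer, refill it and set the timer

## Task

Change the wax in the electric melt warmer: take the dish off the warmer by its handle, turn it over above the deep steel tray and knock it on the tray until the old cold wax puck drops out and lies in the tray, then stand the dish upright and centred on the heating plate again. After that put every fresh wax melt from the grey lid into the dish, and have the warmer's timer dial set to 5 hours (one click per hour clockwise from the off dot). Leave the other things on the trolley where they stand.

Things in the scene. Friction and masses are not known exactly. Their poses are not given: they have to be found in the camera images.
- warmer: white electric wax warmer, fixed, 150 x 250 mm, cold. Origin: centre of its underside on the trolley top; x points away from the robot at yaw 0, y to the left, z up. Its flat deck is 45 mm high; on the deck the heating plate stands at y = -48 mm and the timer dial at y = +82 mm.
- plate (a point): centre of the top of the round heating plate (96 mm across, flat, 75 mm above the trolley top), on which the dish stands. Axes as the warmer's.
- dish: white round dish, 220 g, straight-sided, 86 mm across, 30 mm high, wall 4 mm, floor 5 mm, open at the top, with a straight handle. It starts on the heating plate with its handle towards the robot and the old wax in it. Origin: centre of its underside; z points out of the mouth; +x points from the handle to the bowl, so the handle runs along -x.
- dish_handle (a point): point to grip on the dish's handle, 74 mm from the dish's axis and 20 mm above its underside. The handle is a level bar with rounded edges, 16 mm wide (along the dish's y), 18 mm high, from the bowl to 106 mm from the dish's axis; nothing is below it but the warmer's deck, 41 mm below it. Axes as the dish's.
- puck_mid (a point): centre of the old wax, a hard cream disc 75 mm across, 14 mm thick, 50 g, at the bottom of the dish. Three soft grey nubs (8 mm balls, 2 mm proud of the dish wall, centres 22 mm up, at 60, 180, 300 degrees about the dish's z from +x) overlap its edge and hold it in, even upside down; one or more smart knocks of the upside-down dish on something hard (about 0.2 m/s) make it pop out.
- tray: deep steel tray, fixed, 170 mm (x) by 190 mm (y), 55 mm deep with an open top, wall and floor 3 mm. Origin: centre of its underside on the trolley top.
- lid: grey plastic lid of a bento box, lying flat and fixed, 145 mm (x) by 190 mm (y), top 8 mm high with a 3 mm high bead round its edge; the fresh melts stand on it. Tray and lid may change sides. Origin: centre of its underside.
- melt0_mid (a point): fresh wax melt: a cream, slightly tapered round tablet, 22 mm across at its foot, 19 mm at its top, 20 mm high, 10 g, standing on the lid. The point is its centre, z up along its axis. There are 3 to 5 melts.
- melt1_mid (a point): fresh wax melt: a cream, slightly tapered round tablet, 22 mm across at its foot, 19 mm at its top, 20 mm high, 10 g, standing on the lid. The point is its centre, z up along its axis. There are 3 to 5 melts.
- melt2_mid (a point): fresh wax melt: a cream, slightly tapered round tablet, 22 mm across at its foot, 19 mm at its top, 20 mm high, 10 g, standing on the lid. The point is its centre, z up along its axis. There are 3 to 5 melts.
- melt3_mid (a point): fresh wax melt: a cream, slightly tapered round tablet, 22 mm across at its foot, 19 mm at its top, 20 mm high, 10 g, standing on the lid. The point is its centre, z up along its axis. There are 3 to 5 melts.
- melt4_mid (a point): fresh wax melt: a cream, slightly tapered round tablet, 22 mm across at its foot, 19 mm at its top, 20 mm high, 10 g, standing on the lid. The point is its centre, z up along its axis. There are 3 to 5 melts.
- dial (a joint): timer dial, value in rad clockwise (seen from above) from the off dot: 0 is off, one click (detent) every 0.5236 rad (30 degrees) is one hour, 8 clicks in all; it springs into the nearest click when let go (about 0.08 N m to get over a click). It starts somewhere from 0 to 2 clicks. Marks on the deck: a dot for off, then eight short strokes.
- dial_grip (a point): centre of the dial's upright bar grip, 44 mm long, 13 mm wide, 26 mm high (its top 81 mm above the trolley top), on the dial's vertical axis, over a disc 48 mm across and 10 mm high. x points along the bar to its white pointer end.
- mug: blue mug, leave it alone
- mortar: white mortar with pestle, leave it alone
- opener: steel bottle opener lying flat, leave it alone

How it is judged:
By the outcome, as a careful person would: the job done as asked, in the order asked, and still so for the second after the job is handed in, with the robot touching nothing.
Of melt0, melt1, melt2, melt3, melt4 only 3 to 5 are there at a start; the rules pass over those that are not, and their reading is None.
At some moment in a run one of melt0, melt1, melt2, melt3, melt4 may be knocked a few centimetres aside while the robot is not near it.
It also fails if it takes over 192 s, if anything falls off the work surface, if the arm or the gripper's body presses on something with over 40 N, if the wrist force passes 120 N, or if a joint passes its speed limit or range.

## Robot

A 6-joint arm with a two-finger parallel gripper is mounted at the origin on the work surface. World frame = base frame: x ahead of the robot, y to its left, z up, the work surface at z = 0. Lengths are in mm, angles in rad, forces in N, time in s.
With the tool pointing down it reaches from about 350 to 975 mm from the base axis. Payload 7.1 kg.
Tool frame: the origin (TCP) lies on the front face of the gripper's body, between the roots of the fingers; the fingertips stand 80 mm ahead of it and the grasp point (between the pads) lies 61 mm ahead of it (env.tips_ahead is the distance from the TCP to the fingertips, in mm); z points along the fingers, y is the line along which they close (so a half turn about z gives the same grasp; the last joint's range is limited). The gripper opens to 88 mm and grips with 3 to 60 N. Pads are 20 mm wide; open, the fingers measure 115 mm over their backs; the gripper's body (75 mm by 178 mm) begins 61 mm behind the grasp point.
Start: joints at [1.186, 0.423, 1.63, -0, 1.089, -0.019], TCP at [223.528, 583.644, 302.675] pointing down, gripper open.
Joint ranges: [-3, 3], [-0.9, 2.11], [0.09, 2.58], [-1.31, 4.45], [0.11, 2.69], [-2.54, 2.54]. Speed limits (rad/s): [2.39, 2.39, 3.01, 3.14, 3.14, 3.14].

## Interface

Orientations are given as a unit quaternion [x, y, z, w].
In Python, from station import env, set_gripper, viewer, workorder gives the robot as it stands. Calls block until the motion is done:
- env.reach(position, orientation): joint-space move of the TCP to a pose.
- env.move_l(position, rot=None, rate=150, f_stop=None): straight line of the TCP; rot=None keeps the orientation; rate is the mean speed in mm/s. With f_stop (N) it stops when the force on the tool has changed by that much, and returns True; else False.
- env.move_joints(angles): joint-space move.
- set_gripper(opening): finger opening in mm; the grip force is fixed at half the most; returns when the fingers have stopped.
- env.hold(seconds).
- env.ik(position, orientation): joint angles nearest the present ones, or None.
- env.read_state(): the state.
- viewer.camera(name): name is "scene" or "top"; returns the picture (420x560x3 uint8, blue, green, red); there is no depth.
- viewer.camera_params(name): a dict with "fx", "fy", "cx", "cy" (pixels), "pose" (4x4, takes a point from camera to world coordinates). Camera axes: x right, y up, looking along -z (the intrinsics and any distortion apply to the point x, -y, -z); pixel columns grow to the right and rows downward; lengths in mm; the calibration is good to about 2 mm. A picture is of the moment at which its call begins. camera_params takes no time and is no camera call.
A pose or a line that the arm cannot do raises env.IKError and nothing moves.
- workorder.sign_off(): hands the job in; it is judged then, once.
The state is a dict: "time_s": time; "qpos": joint angles; "dq": joint speeds; "tau": joint torques, N m; "tool_pos": TCP position; "orientation": TCP orientation; "force": force on the tool from outside, world axes, zero at the start; "wrist_torque": the same for the moment, N m; "width": finger opening in mm; "grip_force": force on a finger pad.
Only numpy, scipy, OpenCV 4.12 (cv2) and the standard library are available. Lean on these libraries where they do the work, as an engineer would, in place of code of your own. Each camera call takes 0.05 s, during which the arm holds its last target. There are 200 camera calls.

## Working session

There is one attempt and no reset: what is moved stays moved. The work goes in short steps, each a Python script; the robot and the scene stay as the last script left them, time stands still between calls to the robot, and variables do not carry over. Pictures are saved under pics/ and viewed, at most 14 in all, crops included, and the job is handed in when it is done.

```bash
ls; mkdir -p pics; python3 - <<'E'
from station import env, set_gripper, viewer, workorder
import cv2, numpy as np
for n in("top","scene"):
    im=viewer.camera(n); cv2.imwrite(f"pics/{n}0.png",cv2.resize(im,(784,588),interpolation=cv2.INTER_CUBIC))
    cv2.imwrite(f"pics/raw_{n}0.png",im)
    p=viewer.camera_params(n); print({k:(np.round(v,3).tolist() if k=="pose" else v) for k,v in p.items()})
s=env.read_state();print(s["time_s"],s["orientation"],s["width"])
E
```

```text
pics
{'fx': 392.6406404818942, 'fy': 392.6406404818942, 'cx': 277.72755958400234, 'cy': 206.5636347769453, 'pose': [[0.022, 0.995, -0.096, 379.681], [-1.0, 0.023, 0.005, -14.053], [0.007, 0.096, 0.995, 1204.671], [0.0, 0.0, 0.0, 1.0]]}
{'fx': 432.7007369419037, 'fy': 432.7007369419037, 'cx': 282.41781311742295, 'cy': 206.6441216778319, 'pose': [[-0.533, -0.652, 0.539, 1332.634], [0.846, -0.397, 0.357, 533.196], [-0.019, 0.646, 0.763, 1267.652], [0.0, 0.0, 0.0, 1.0]]}
0.1 [ 1.81865747e-01  9.83323111e-01 -7.00119158e-04 -1.35851853e-04] 87.87114583792557
```

View pics/top0.png

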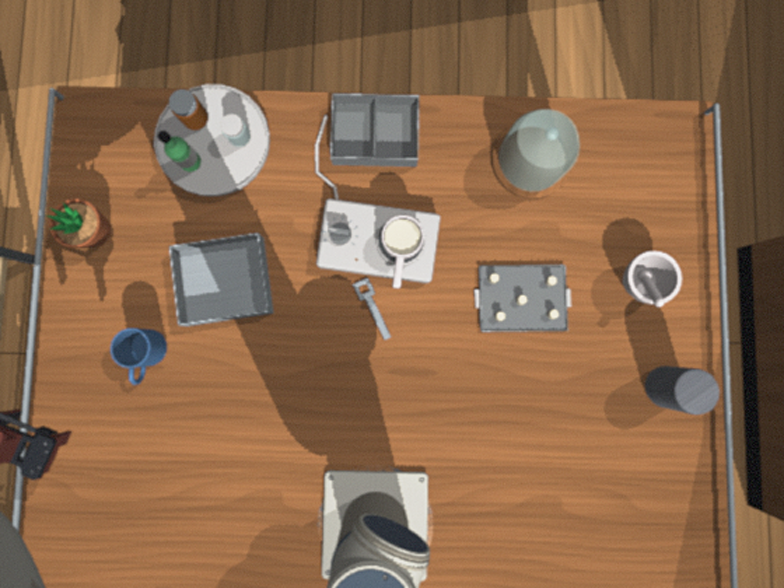

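View pics/scene0.png

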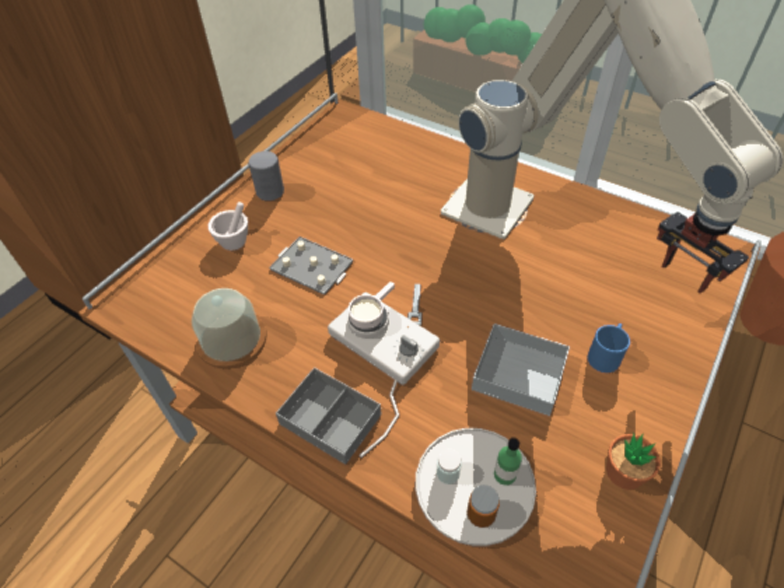

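The top view (784 px wide) shows the warmer at about (380,242), dish at (403,238) with its handle end at (397,284), tray at (220,280) on the left, lid at (522,298) with five melts, and the opener at (372,308) in front of the warmer. Next I zoom in on the warmer and compute positions.

```bash
cat > h.py <<'E'
from station import env, set_gripper, viewer, workorder
import cv2, numpy as np
from scipy.spatial.transform import Rotation as R
def pix2w(n,uv,z):
    p=viewer.camera_params(n);T=np.array(p["pose"])
    d=T[:3,:3]@np.array([(uv[0]-p["cx"])/p["fx"],-(uv[1]-p["cy"])/p["fy"],-1.])
    return T[:3,3]+d*(z-T[2,3])/d[2]
def w2pix(n,X):
    p=viewer.camera_params(n);T=np.array(p["pose"]);c=T[:3,:3].T@(np.array(X,float)-T[:3,3])
    return np.array([p["cx"]+p["fx"]*c[0]/-c[2],p["cy"]-p["fy"]*c[1]/-c[2]])
E
python3 - <<'E'
from h import *
P=lambda u,v,z:np.round(pix2w("top",(u/1.4,v/1.4),z)).tolist()
print("base",P(376,525,5))
for n,(u,v,z) in dict(w1=(328,201,45),w2=(439,213,45),w3=(432,282,45),w4=(319,277,45),rim=(403,238,105),hend=(397,284,101),dial=(340,231,81),
 t1=(170,245,55),t2=(262,235,55),t3=(270,312,55),t4=(178,324,55),l1=(480,264,8),l2=(566,264,8),l3=(568,331,8),l4=(480,331,8),
 m0=(494,279,28),m1=(551,281,28),m2=(522,300,28),m3=(501,317,28),m4=(553,314,28)).items(): print(n,P(u,v,z))
t=cv2.imread("pics/raw_top0.png")[135:210,220:320]; s=cv2.imread("pics/raw_scene0.png")[200:280,225:325]
cv2.imwrite("pics/crop0.png",np.hstack([cv2.resize(t,(400,300),interpolation=cv2.INTER_CUBIC),cv2.resize(s,(375,300),interpolation=cv2.INTER_CUBIC)]))
E
```

```text
base [-3.0, -4.0, 5.0]
w1 [679.0, 115.0, 45.0]
w2 [659.0, -124.0, 45.0]
w3 [509.0, -111.0, 45.0]
w4 [514.0, 129.0, 45.0]
rim [591.0, -46.0, 105.0]
hend [497.0, -36.0, 101.0]
dial [607.0, 84.0, 81.0]
t1 [574.0, 444.0, 55.0]
t2 [600.0, 251.0, 55.0]
t3 [437.0, 227.0, 55.0]
t4 [408.0, 418.0, 55.0]
l1 [556.0, -219.0, 8.0]
l2 [560.0, -409.0, 8.0]
l3 [413.0, -412.0, 8.0]
l4 [409.0, -220.0, 8.0]
m0 [521.0, -246.0, 28.0]
m1 [519.0, -369.0, 28.0]
m2 [477.0, -307.0, 28.0]
m3 [439.0, -262.0, 28.0]
m4 [448.0, -373.0, 28.0]
```

View pics/crop0.png

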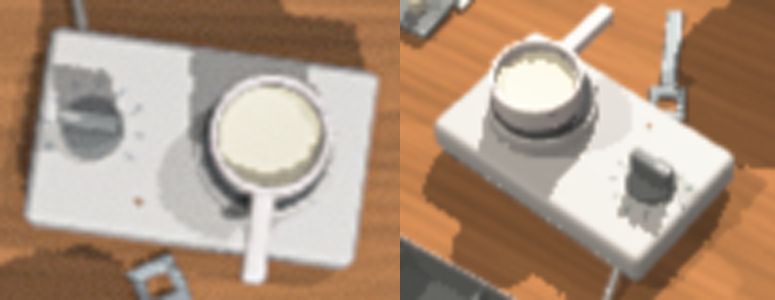

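The crop shows the dish handle pointing at the robot, slightly left of warmer −x, and the dial bar at crop (90,125). An orange lamp or dot sits at (139,202). The opener lies clear, in front. I now rectify the deck for exact poses and dial marks, and check IK for a horizontal grasp and flip.

```bash
cat >> h.py <<'E'
def rectify(n,c,half,z,s,frames=1):
    im=np.mean([viewer.camera(n) for _ in range(frames)],0).astype(np.uint8)
    W=[(c[0]+half*a,c[1]+half*b,z) for a,b in((1,1),(1,-1),(-1,-1),(-1,1))]
    S=2*half*s; H=cv2.getPerspectiveTransform(np.float32([w2pix(n,w) for w in W]),np.float32([(0,0),(S,0),(S,S),(0,S)]))
    return cv2.warpPerspective(im,H,(int(S),int(S)),flags=cv2.INTER_CUBIC)
def toolq(yaw,pitch,roll):
    "tool z at yaw, pitch down (rad); roll=0: tool y horizontal; roll about z"
    return (R.from_euler("ZY",[yaw,pitch])*R.from_matrix(np.array([[0,0,1],[0,1,0],[-1,0,0]]))*R.from_euler("z",roll)).as_quat()
E
python3 - <<'E'
from h import *
a=rectify("top",(597,84),45,50,4.2,4);b=rectify("scene",(597,84),45,50,4.2,4)
cv2.imwrite("pics/dial0.png",np.hstack([a,b]))
# white warmer outline
w=rectify("top",(590,0),160,45,2,2)
hsv=cv2.cvtColor(w,cv2.COLOR_BGR2HSV); m=((hsv[...,1]<45)&(hsv[...,2]>90)).astype(np.uint8)
m=cv2.morphologyEx(m,cv2.MORPH_OPEN,np.ones((25,25)))
m=cv2.morphologyEx(m,cv2.MORPH_CLOSE,np.ones((41,41)))
c=max(cv2.findContours(m,0,2)[0],key=cv2.contourArea);r=cv2.minAreaRect(c)
print("rect",r[0],np.array(r[1])/2,r[2],"centre",590+160-r[0][1]/2,160-r[0][0]/2)
q0=env.read_state()["qpos"]
for nm,g in(("grip",(514,-38,95)),("lift",(514,-38,200))):
  for p in(0,.2,.4):
    for roll in(0,np.pi):
      yaw=-.1;d=np.array([np.cos(yaw)*np.cos(p),np.sin(yaw)*np.cos(p),-np.sin(p)])
      k=env.ik(np.array(g)-61*d,toolq(yaw,p,roll));print(nm,p,roll,None if k is None else np.round(k,2))
for yaw in(.15,.4,.6):
  for p in(0,-.2,.2):
    d=np.array([np.cos(yaw)*np.cos(p),np.sin(yaw)*np.cos(p),-np.sin(p)])
    for z in(65,200):
      for roll in(0,np.pi):
        k=env.ik(np.array((403,310,z))-61*d,toolq(yaw,p,roll));print("tray",yaw,p,z,roll,None if k is None else np.round(k,2))
E
```

```text
rect (304.5491638183594, 324.2250061035156) [249.92997742 171.31924438] 7.089930057525635 centre 587.8874969482422 7.7254180908203125
grip 0 0 [-0.09  1.28  2.4   3.15  2.11  1.58]
grip 0 3.141592653589793 [-0.09  1.28  2.4   3.15  2.11 -1.57]
grip 0.2 0 [-0.09  1.12  2.46  3.15  1.81  1.57]
grip 0.2 3.141592653589793 [-0.09  1.12  2.46  3.15  1.81 -1.57]
grip 0.4 0 [-0.09  0.91  2.49  3.15  1.43  1.57]
grip 0.4 3.141592653589793 [-0.09  0.91  2.49  3.15  1.43 -1.57]
lift 0 0 [-0.09  0.98  2.52  3.15  1.93  1.57]
lift 0 3.141592653589793 [-0.09  0.98  2.52  3.15  1.93 -1.57]
lift 0.2 0 [-0.09  0.75  2.55  3.15  1.53  1.57]
lift 0.2 3.141592653589793 [-0.09  0.75  2.55  3.15  1.53 -1.57]
lift 0.4 0 [-0.09  0.51  2.53  3.15  1.07  1.57]
lift 0.4 3.141592653589793 [-0.09  0.51  2.53  3.15  1.07 -1.57]
tray 0.15 0 65 0 [1.12 1.25 2.25 4.14 1.77 1.87]
tray 0.15 0 65 3.141592653589793 [ 1.12  1.25  2.25  4.14  1.77 -1.27]
tray 0.15 0 200 0 [1.12 0.88 2.4  4.12 1.65 1.69]
tray 0.15 0 200 3.141592653589793 [ 1.12  0.88  2.4   4.12  1.65 -1.45]
tray 0.15 -0.2 65 0 [1.1  1.37 2.17 4.2  1.98 1.
[... 1223 characters left out ...]
.23 2.16 1.62]
tray 0.6 0 65 3.141592653589793 [ 0.68  1.37  2.36  3.23  2.16 -1.52]
tray 0.6 0 200 0 [0.68 0.99 2.53 3.22 1.95 1.6 ]
tray 0.6 0 200 3.141592653589793 [ 0.68  0.99  2.53  3.22  1.95 -1.54]
tray 0.6 -0.2 65 0 [0.67 1.48 2.26 3.24 2.36 1.63]
tray 0.6 -0.2 65 3.141592653589793 [ 0.67  1.48  2.26  3.24  2.36 -1.51]
tray 0.6 -0.2 200 0 [0.67 1.16 2.46 3.23 2.25 1.61]
tray 0.6 -0.2 200 3.141592653589793 [ 0.67  1.16  2.46  3.23  2.25 -1.53]
tray 0.6 0.2 65 0 [0.67 1.21 2.43 3.22 1.88 1.61]
tray 0.6 0.2 65 3.141592653589793 [ 0.67  1.21  2.43  3.22  1.88 -1.53]
tray 0.6 0.2 200 0 [0.67 0.76 2.56 3.21 1.55 1.58]
tray 0.6 0.2 200 3.141592653589793 [ 0.67  0.76  2.56  3.21  1.55 -1.56]
```

View pics/dial0.png

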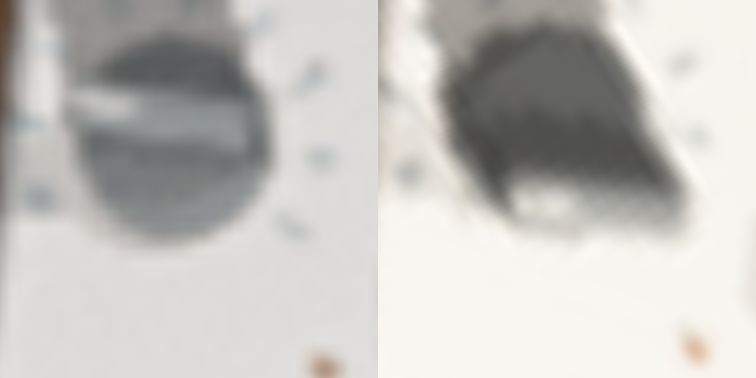

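The deck marks show the off dot at lower left (40,197), with strokes every 30° clockwise. The bar's white end points at about 172° in the image, which is click 1. The 5 h mark is at (258,20), so world yaw ≈ −36°. The dial axis is at about (610.5,88) from both cameras. Next I fit the dish by its edges in both cameras and move in.

```bash
cat >> h.py <<'E'
from scipy.optimize import minimize
def fit_dish(x0,z0=75):
    G=[]
    for n in("top","scene"):
        g=cv2.GaussianBlur(cv2.cvtColor(viewer.camera(n),cv2.COLOR_BGR2GRAY).astype(np.float32),(0,0),1)
        G.append((n,np.hypot(cv2.Sobel(g,5,1,0),cv2.Sobel(g,5,0,1))))
    t=np.linspace(0,2*np.pi,90); t=t[np.abs(t-np.pi)>.35]
    rim=np.c_[43*np.cos(t),43*np.sin(t),0*t+30]; l=np.linspace(-104,-50,30)
    hd=np.vstack([np.c_[l,0*l+s,0*l+27] for s in(8,-8)]+[np.c_[0*l-106,np.linspace(-7,7,30),0*l+25]])
    def f(v,only=None):
        X=R.from_euler("z",v[2]).apply(np.vstack([rim,hd]))+[v[0],v[1],z0]; s=0
        for n,g in G:
            if only and n!=only: continue
            p=np.array([w2pix(n,a) for a in X],np.float32)
            s-=cv2.remap(g,p[None,:,0],p[None,:,1],1).mean()
        return s
    out={}
    for o in(None,"top","scene"):
        st=min(((x0[0]+a,x0[1]+b,x0[2]+c) for a in(-8,-4,0,4,8) for b in(-8,-4,0,4,8) for c in(-.04,0,.04)),key=lambda v:f(v,o)) if o is None else out[None]
        out[o]=minimize(f,st,args=(o,),method="Nelder-Mead",options=dict(initial_simplex=np.array(st)+np.array([[0,0,0],[2,0,0],[0,2,0],[0,0,.03]]),xatol=.02)).x
    return out
def dirv(yaw,p): return np.array([np.cos(yaw)*np.cos(p),np.sin(yaw)*np.cos(p),-np.sin(p)])
E
python3 - <<'E'
from h import *
import json
o=fit_dish((595,-43,-.1))
for k,v in o.items(): print(k,np.round(v,3))
d=o[None]; json.dump(list(d),open("dish.json","w"))
yaw=d[2]; u=dirv(yaw,0); g=np.array([d[0],d[1],95])-70*u
q=toolq(yaw,0,np.pi)
tcp=g-61*u
env.reach(tcp+[0,0,160],q); print(env.read_state()["qpos"],env.read_state()["time_s"])
im=viewer.camera("scene"); cv2.imwrite("pics/s1.png",im)
E
```

```text
Traceback (most recent call last):
  File "h.py", line 37, in fit_dish
    st=min(((x0[0]+a,x0[1]+b,x0[2]+c) for a in(-8,-4,0,4,8) for b in(-8,-4,0,4,8) for c in(-.04,0,.04)),key=lambda v:f(v,o)) if o is None else out[None]
       ~~~^^^^^^^^^^^^^^^^^^^^^^^^^^^^^^^^^^^^^^^^^^^^^^^^^^^^^^^^^^^^^^^^^^^^^^^^^^^^^^^^^^^^^^^^^^^^^^^^^^^^^^^^^^^^^^^^^^
  File "h.py", line 37, in <lambda>
    st=min(((x0[0]+a,x0[1]+b,x0[2]+c) for a in(-8,-4,0,4,8) for b in(-8,-4,0,4,8) for c in(-.04,0,.04)),key=lambda v:f(v,o)) if o is None else out[None]
                                                                                                                     ~^^^^^
  File "h.py", line 32, in f
    p=np.array([w2pix(n,a) for a in X],np.float32)
                ~~~~~^^^^^
  File "h.py", line 9, in w2pix
    p=viewer.camera_params(n);T=np.array(p["pose"]);c=T[:3,:3].T@(np.array(X,float)-T[:3,3])
ValueError: time passes only in moves, steps and waits
```

```bash
python3 - <<'E'
s=open("h.py").read()
s=s.replace("viewer.camera_params(n)","CP(n)").replace("def pix2w","import functools\n@functools.lru_cache\ndef CP(n): return viewer.camera_params(n)\ndef pix2w",1)
open("h.py","w").write(s)
E
python3 - <<'E'
from h import *
import json
o=fit_dish((595,-43,-.1))
for k,v in o.items(): print(k,np.round(v,3))
d=o[None]; json.dump(list(d),open("dish.json","w"))
yaw=d[2]; u=dirv(yaw,0); g=np.array([d[0],d[1],95])-70*u
q=toolq(yaw,0,np.pi)
tcp=g-61*u
env.reach(tcp+[0,0,160],q); print(env.read_state()["qpos"],env.read_state()["time_s"])
im=viewer.camera("scene"); cv2.imwrite("pics/s1.png",im)
E
```

```text
None [ 5.97206e+02 -4.36720e+01 -8.60000e-02]
top [ 5.96725e+02 -4.37040e+01 -8.90000e-02]
scene [ 6.01043e+02 -4.33920e+01 -8.10000e-02]
[-0.10194981  0.75185254  2.53385954  3.12474797  1.7156536  -1.57294849] 3.4333
```

View pics/s1.png

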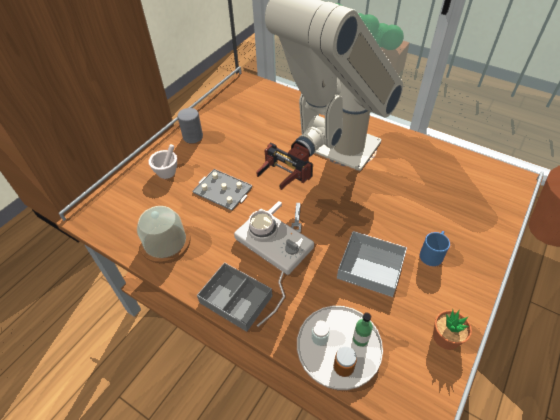

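The fits from the two cameras agree within about 4 mm. The picture shows the arm level above the dish handle, wrist well clear of the table. I now descend, grip and lift.

```bash
python3 - <<'E'
from h import *
import json
d=json.load(open("dish.json"));d[0]=598;d[1]=-43.6;json.dump(d,open("dish.json","w"))
yaw=d[2]; u=dirv(yaw,0); tcp=np.array([d[0],d[1],95])-131*u
q=toolq(yaw,0,np.pi)
env.reach(tcp+[0,0,160],q)
print(env.move_l(tcp,rate=100,f_stop=12)); s0=env.read_state(); print(s0["tool_pos"],s0["force"])
set_gripper(10); s=env.read_state(); print(s["width"],s["grip_force"],s["tool_pos"],s["force"])
json.dump([list(map(float,s["tool_pos"])),list(map(float,s["orientation"]))],open("grip.json","w"))
if s["width"]>13:
    env.move_l(np.array(s["tool_pos"])+[0,0,150],rate=120)
    s=env.read_state();print(s["width"],s["force"],s["wrist_torque"],s["time_s"])
cv2.imwrite("pics/s2.png",viewer.camera("scene")[100:320,150:450].repeat(2,0).repeat(2,1))
E
```

```text
False
[467.5117605  -32.3000304   95.52302585] [-0.26406596  0.23228558 -0.20270932]
16.424182830239438 29.998573064804077 [467.48211295 -32.28033816  94.98480069] [-0.2660221   0.30686522  0.74372176]
15.970450931983727 [-0.01850652 -1.17644523 -2.61659269] [0.10865359 1.14781256 0.02239591] 7.9833
```

View pics/s2.png

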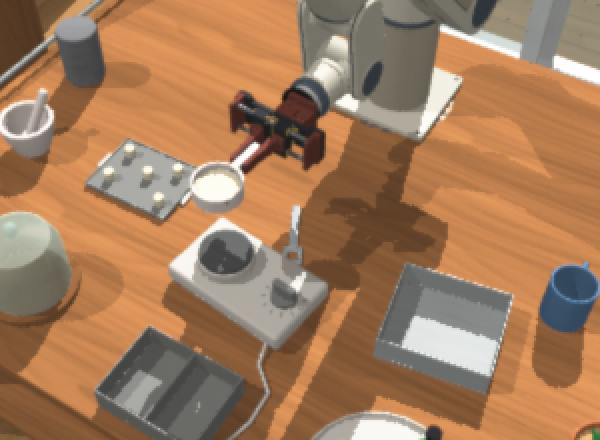

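The picture shows the dish lifted level with its wax, the plate bare, and the tray clear. Now I carry it over, flip it above the tray and make a first knock on the near wall.

```bash
cat >> h.py <<'E'
PT,YT=.25,.4
UT=dirv(YT,PT); NT=np.array([-np.cos(YT)*np.sin(PT),-np.sin(YT)*np.sin(PT),-np.cos(PT)])
KT=np.array([422,322,55])-17*UT-9*NT-61*UT   # TCP at contact
def knock(rate,up=35,over=30,fs=20):
    env.move_l(KT+[0,0,up],rate=150)
    hit=env.move_l(KT-[0,0,over],rate=rate,f_stop=fs); s=env.read_state()
    print("hit",hit,"dz",s["tool_pos"][2]-KT[2],"F",np.round(s["force"],1),"w",s["width"])
    env.move_l(KT+[0,0,up],rate=150); print(env.read_state()["time_s"],np.round(env.read_state()["force"],2))
E
python3 - <<'E'
from h import *
cv2.imwrite("pics/raw_plate.png",viewer.camera("top"));cv2.imwrite("pics/raw_plate_s.png",viewer.camera("scene"))
env.reach(KT+[0,0,150],toolq(YT,PT,np.pi))
env.reach(KT+[0,0,150],toolq(YT,PT,0))
s=env.read_state();print(np.round(s["qpos"],2),s["time_s"],np.round(s["force"],2))
cv2.imwrite("pics/s3.png",viewer.camera("scene")[100:320,250:550].repeat(2,0).repeat(2,1))
knock(100)
cv2.imwrite("pics/s4.png",viewer.camera("scene")[100:320,250:550].repeat(2,0).repeat(2,1))
E
```

```text
[0.9  0.6  2.51 3.64 1.3  1.56] 12.1833 [-0.02 -0.11 -2.78]
hit True dz 0.6022629052334452 F [ 3.   0.6 11.4] w 15.87618827897988
13.9917 [-0.18 -0.47 -3.2 ]
```

View pics/s4.png

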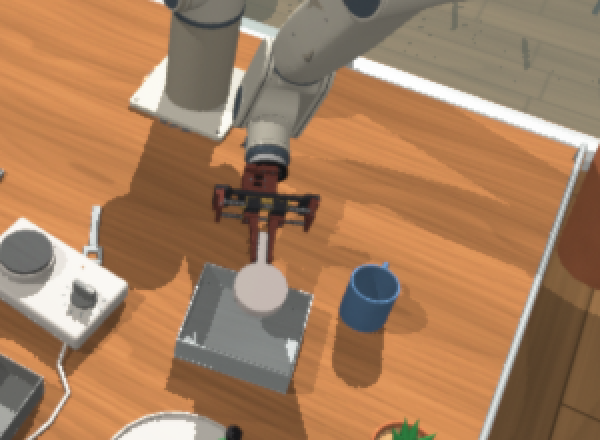

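The dish is upside down over the tray, which is still empty, and contact came at the predicted height. I knock harder and watch the weight (the puck is about 0.5 N).

```bash
python3 - <<'E'
from h import *
w0=env.read_state()["force"][2]
for r in(130,160,190,190):
    knock(r,fs=30); env.hold(.3)
    f=env.read_state()["force"][2]; print(r,f)
    if f-w0>.3: break
cv2.imwrite("pics/s5.png",viewer.camera("scene")[100:320,250:550].repeat(2,0).repeat(2,1))
E
```

```text
hit True dz -0.2325972873679234 F [ 3.3  0.1 15. ] w 15.965386559541837
15.0583 [-0.46  0.08 -2.88]
130 -2.5649203926506337
hit True dz -0.6679569850019078 F [ 6.5  0.5 13.9] w 16.17669630918293
16.325 [ 0.35  0.15 -1.59]
160 -2.57923737478409
hit True dz -1.2963757889330765 F [ 5.5  1.7 16.5] w 16.108839823694296
17.5667 [ 0.28 -0.3  -1.75]
190 -3.008760568953262
hit True dz -1.6337360797945593 F [ 4.5  1.6 15. ] w 15.737870518047638
18.8083 [ 0.89 -0.68 -2.52]
190 -3.5593331806477995
```

View pics/s5.png

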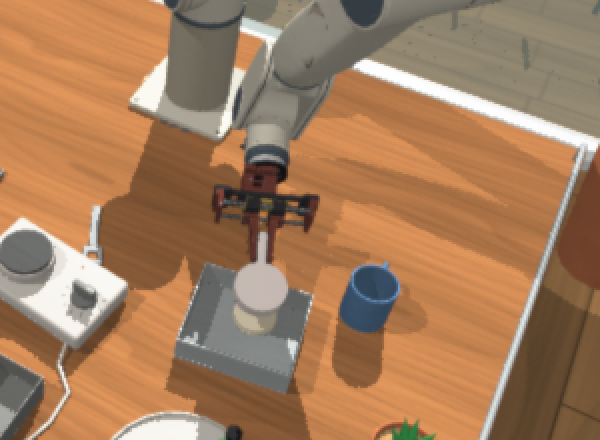

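Cream wax now shows below the dish, so the puck has come out. I lift and look.

```bash
python3 - <<'E'
from h import *
env.move_l(KT+[0,0,160],rate=150); env.hold(.5)
print(env.read_state()["force"])
a=viewer.camera("scene")[100:320,300:500];b=viewer.camera("top")[140:250,100:200]
cv2.imwrite("pics/s6.png",np.hstack([cv2.resize(a,(400,440)),cv2.resize(b,(400,440))]))
E
```

```text
[ 0.05851279  0.71064963 -3.11246533]
```

View pics/s6.png

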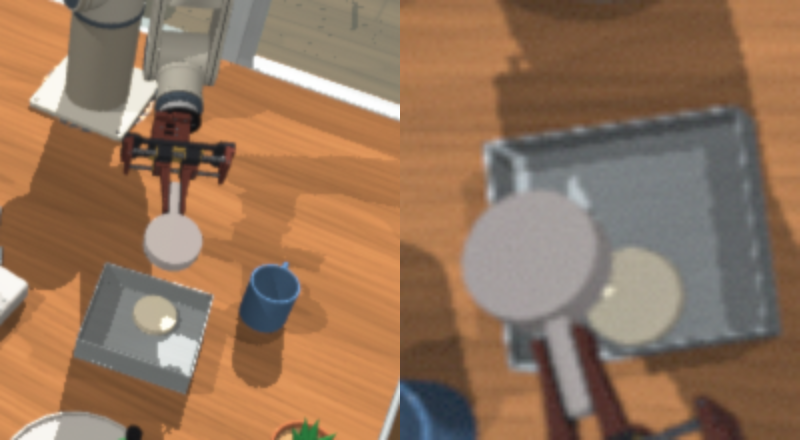

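The puck lies in the tray. Now I return the dish upright over the plate and check its position in the grip before lowering.

```bash
python3 - <<'E'
from h import *
import json
d=json.load(open("dish.json")); gp,gq=json.load(open("grip.json")); gp=np.array(gp)
for n,f in(("top","raw_plate"),("scene","raw_plate_s")):
    im=cv2.imread(f"pics/{f}.png"); c=w2pix(n,(597,-43,75)).astype(int)
    g=cv2.cvtColor(im,cv2.COLOR_BGR2GRAY); m=np.zeros_like(g); m[c[1]-25:c[1]+25,c[0]-25:c[0]+25]=(g[c[1]-25:c[1]+25,c[0]-25:c[0]+25]<115)
    cs=max(cv2.findContours(m,0,1)[0],key=cv2.contourArea); e=cv2.fitEllipse(cs); print(n,e,pix2w(n,e[0],75))
env.reach(KT+[0,0,180],toolq(YT,PT,np.pi))
env.reach(gp+[0,0,150],gq); env.move_l(gp+[0,0,40],rate=120); env.hold(.3)
o=fit_dish((598,-43.6,d[2]),115)
for k,v in o.items(): print(k,np.round(v,3))
a=viewer.camera("scene")[130:280,180:330]
cv2.imwrite("pics/s7.png",cv2.resize(a,(600,600),interpolation=cv2.INTER_CUBIC)); print(env.read_state()["time_s"])
E
```

```text
top ((281.8257751464844, 179.95628356933594), (25.50026512145996, 51.73942565917969), 105.31756591796875) [566.96644251 -29.80635873  75.        ]
scene ((263.02740478515625, 226.77061462402344), (19.496999740600586, 27.488819122314453), 93.84615325927734) [602.305376   -33.85079404  75.        ]
None [ 5.97511e+02 -4.62300e+01 -1.12000e-01]
top [ 6.04839e+02 -5.95500e+01  2.60000e-02]
scene [ 5.9749e+02 -4.6243e+01 -1.1300e-01]
26.3417
```

View pics/s7.png

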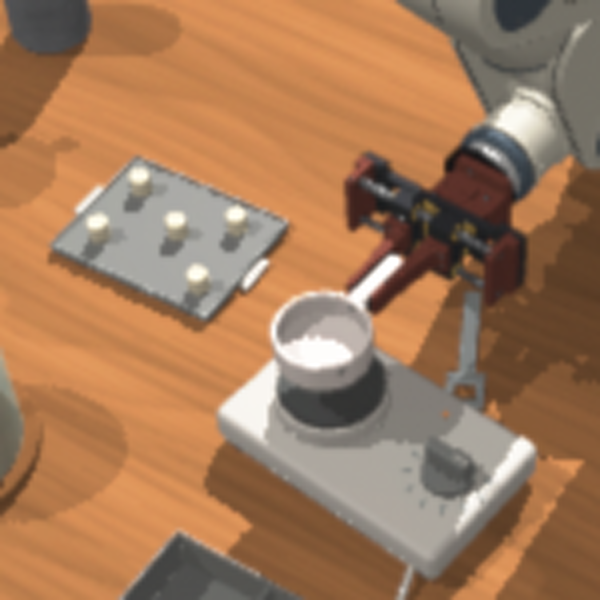

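The empty dish hangs upright over the plate. I lower it until contact, release, retract and re-measure.

```bash
python3 - <<'E'
from h import *
import json
gp,gq=json.load(open("grip.json")); gp=np.array(gp)
print(env.move_l(gp-[0,0,3],rate=40,f_stop=4)); s=env.read_state();print(s["tool_pos"]-gp,s["force"])
set_gripper(60); env.move_l(gp+[0,0,110],rate=150)
env.reach([430,-330,330],R.from_euler("xz",[np.pi,0]).as_quat()); print(env.read_state()["time_s"],np.round(env.read_state()["qpos"],2))
o=fit_dish((598,-43.6,-.086))
for k,v in o.items(): print(k,np.round(v,3))
a=viewer.camera("top")[100:250,180:420]
cv2.imwrite("pics/s8.png",cv2.resize(a,(800,500),interpolation=cv2.INTER_CUBIC));
E
```

```text
True
[-0.00414075 -0.00181326  0.00152078] [-1.56417485  0.1116771   4.80174507]
31.625 [-0.68  0.27  1.79  0.    1.08  0.89]
None [ 5.9820e+02 -4.1285e+01 -3.8000e-02]
top [ 5.97089e+02 -4.30520e+01 -6.40000e-02]
scene [ 5.98431e+02 -3.78660e+01  1.00000e-02]
```

View pics/s8.png

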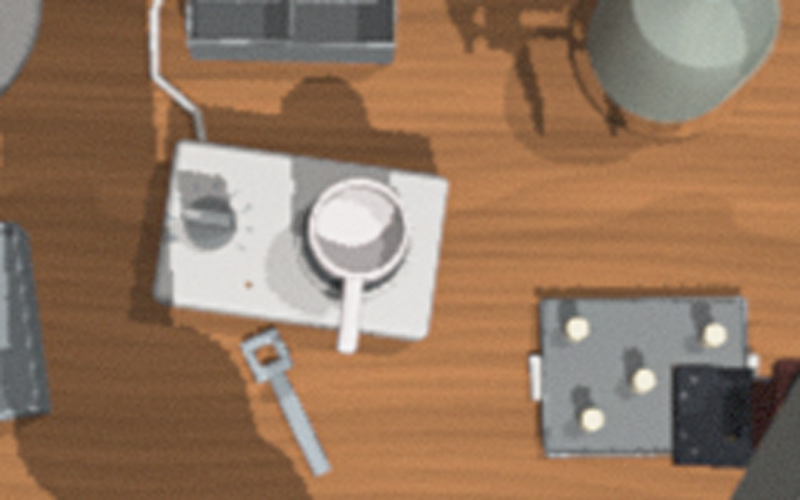

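Top-view refit gives (597.1,−43.1) against (596.7,−43.7) before, so the dish is back where it was and looks upright. The lid still shows its melts. I now write the melt loop, re-measuring all melts before each pick, and do the first two.

```bash
cat >> h.py <<'E'
QD=R.from_euler("x",np.pi).as_quat()
def melts(dbg=None):
    im=viewer.camera("top")
    if dbg: cv2.imwrite(dbg,im)
    f=im.astype(int); m=((f[...,2]>165)&(f[...,2]-f[...,0]>15)&(f[...,2]-f[...,0]<85)&(f[...,2]-f[...,1]<35)).astype(np.uint8)
    n,_,st,c=cv2.connectedComponentsWithStats(m); out=[]
    for i in range(1,n):
        p=pix2w("top",c[i],23)
        if 25<=st[i,4]<=160 and 390<p[0]<590 and -450<p[1]<-180: out.append((round(p[0],1),round(p[1],1),int(st[i,4])))
    return out
def pick_place(p,ang,dish=(598,-43.4),r=24):
    env.reach([p[0],p[1],170],QD); set_gripper(46)
    hit=env.move_l([p[0],p[1],20+80],rate=110,f_stop=8)
    set_gripper(10); s=env.read_state(); print("pick",p[:2],"hit",hit,"w",round(s["width"],1),"z",round(s["tool_pos"][2],1))
    if hit or not 16<s["width"]<26: return False
    env.move_l([p[0],p[1],230],rate=200)
    a=np.radians(ang); t=[dish[0]+r*np.cos(a),dish[1]+r*np.sin(a)]
    env.reach([*t,230],QD); env.move_l([*t,187.5],rate=90); w=env.read_state()["width"]
    set_gripper(36); env.move_l([*t,230],rate=200); print("placed",round(w,1),"t",env.read_state()["time_s"]); return True
E
python3 - <<'E'
from h import *
env.reach([520,-43,300],QD)
M=melts(); print(M)
if len(M)>=3:
  for ang in(24,168):
    M=melts(); p=min(M,key=lambda a:a[1]); print(M)
    if not pick_place(p,ang): break
t=viewer.camera("top"); print(melts())
cv2.imwrite("pics/s9.png",cv2.resize(t[120:270,220:440],(800,545),interpolation=cv2.INTER_CUBIC))
E
```

```text
[(np.float64(524.3), np.float64(-247.0), 37), (np.float64(521.6), np.float64(-372.3), 37), (np.float64(478.3), np.float64(-307.6), 39), (np.float64(449.3), np.float64(-375.7), 37), (np.float64(441.5), np.float64(-260.9), 36)]
[(np.float64(524.7), np.float64(-247.4), 39), (np.float64(521.6), np.float64(-372.3), 37), (np.float64(478.5), np.float64(-307.4), 38), (np.float64(449.3), np.float64(-375.7), 37), (np.float64(442.1), np.float64(-261.0), 34)]
pick (np.float64(449.3), np.float64(-375.7)) hit False w 18.2 z 100.4
placed 18.4 t 39.9083
[(np.float64(524.7), np.float64(-246.8), 35), (np.float64(521.6), np.float64(-372.3), 37), (np.float64(478.2), np.float64(-307.3), 37), (np.float64(441.8), np.float64(-261.0), 35)]
pick (np.float64(521.6), np.float64(-372.3)) hit False w 18.3 z 100.4
placed 18.2 t 46.6167
[(np.float64(524.3), np.float64(-246.8), 38), (np.float64(478.3), np.float64(-307.6), 39), (np.float64(441.8), np.float64(-261.0), 35)]
```

View pics/s9.png

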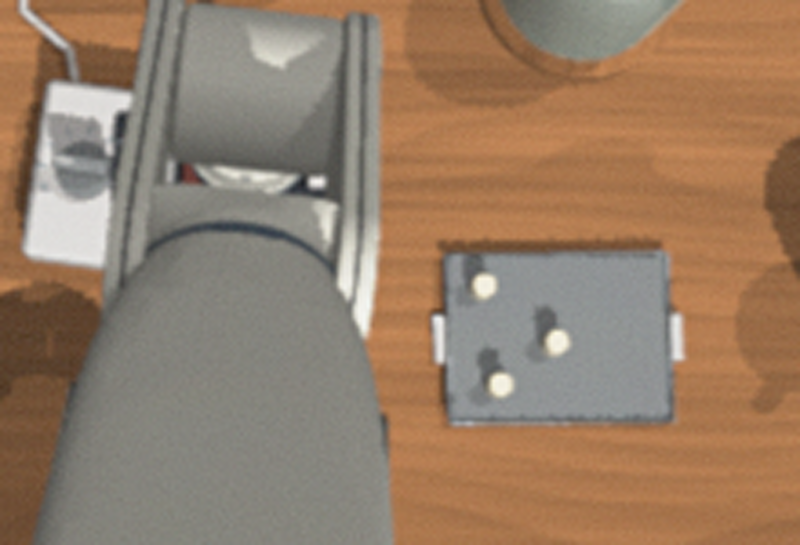

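Three melts remain on the lid, at crop (484,286), (556,342) and (500,384); two are in the dish. I carry on with the rest, then look.

```bash
python3 - <<'E'
from h import *
for ang in(96,240,312):
    M=melts(); print(len(M))
    if not M: break
    if not pick_place(min(M,key=lambda a:a[1]),ang): break
print(melts())
env.reach([500,260,300],QD); print(melts(),env.read_state()["time_s"],np.round(env.read_state()["qpos"],2))
o=fit_dish((598,-43.6,-.086))
for k,v in o.items(): print(k,np.round(v,3))
a=viewer.camera("top"); b=viewer.camera("scene")
c=w2pix("top",(598,-10,80)).astype(int); e=w2pix("scene",(598,0,80)).astype(int)
f=lambda i,c:cv2.resize(i[c[1]-50:c[1]+50,c[0]-50:c[0]+50],(400,400),interpolation=cv2.INTER_CUBIC)
cv2.imwrite("pics/s10.png",np.hstack([f(a,c),f(b,e)]))
E
```

```text
3
pick (np.float64(478.2), np.float64(-307.3)) hit False w 18.4 z 100.4
placed 18.2 t 53.1167
2
pick (np.float64(441.5), np.float64(-260.9)) hit False w 17.9 z 100.3
placed 18.3 t 59.3
2
pick (np.float64(524.4), np.float64(-247.3)) hit False w 18.4 z 100.4
placed 18.6 t 65.0583
[]
[] 66.4667 [ 0.46  0.34  1.77 -0.    1.03  2.03]
None [ 5.98341e+02 -4.15740e+01 -4.20000e-02]
top [ 5.97186e+02 -4.25260e+01 -5.70000e-02]
scene [ 6.00231e+02 -4.04010e+01 -2.20000e-02]
```

View pics/s10.png

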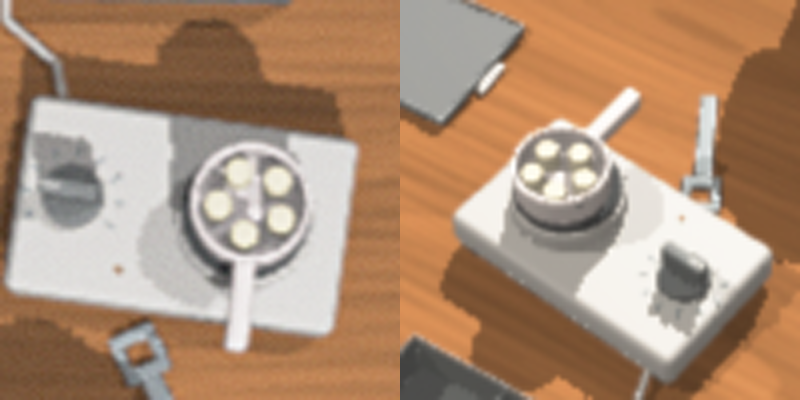

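All five melts stand in the dish, the lid is empty, and the dish is centred (top fit 597.2,−42.5). The dial pointer is still at click 1. Now I turn the dial four clicks clockwise.

```bash
python3 - <<'E'
from h import *
D=np.array([610.5,88.]); q=lambda th:(R.from_euler("z",th,degrees=True)*R.from_quat(QD)).as_quat()
env.reach([*D,220],q(84.5)); set_gripper(40); print(np.round(env.read_state()["qpos"],2))
hit=env.move_l([*D,141],rate=80,f_stop=8); set_gripper(5); s=env.read_state()
print(hit,s["width"],s["tool_pos"],np.round(s["force"],1))
if not hit and 11<s["width"]<16:
    for th in np.linspace(84.5,-35.5,13)[1:]:
        env.reach([*D,141],q(th)); s=env.read_state(); print(round(th),np.round(s["force"],1),round(s["wrist_torque"][2],3))
    env.hold(.3); set_gripper(40); 
    env.move_l([*D,240],rate=120)
    env.reach([450,300,330],QD)
    print(env.read_state()["time_s"],melts())
    a=rectify("top",(597,84),45,50,4.2,3);b=viewer.camera("top")[90:330,100:440]
    cv2.imwrite("pics/s11.png",np.hstack([a,cv2.resize(b,(420,378))[:,:]]))
E
```

```text
[ 0.12  0.51  1.7  -0.    0.93  0.22]
False 13.164116168514061 [611.15531526  88.0020544  141.29291921] [ 2.9 -0.2 -1. ]
74 [3.8 0.2 0.3] 0.033
64 [5.3 0.1 0.8] -0.058
54 [ 5.4 -0.1  1.2] -0.125
44 [5.3 0.4 1.7] 0.007
34 [5.6 0.5 2.4] -0.019
24 [4.4 0.9 3.5] -0.119
14 [5.  1.4 3.4] 0.052
4 [5.5 1.5 2.7] -0.063
-6 [4.8 1.6 2.3] -0.133
-16 [4.2 2.3 2.7] 0.02
-26 [4.7 1.3 3. ] 0.002
-36 [5.1 1.7 2.2] -0.158
76.725 []
```

View pics/s11.png

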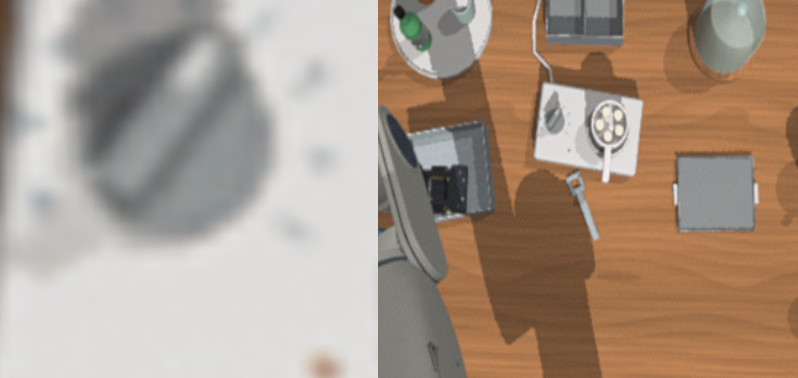

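The dial's white end now points at 54° in the image, (215,45), in line with the fifth stroke. The dish holds five melts on the plate, the lid is empty, and the other things stand where they were. I hand in.

```bash
python3 -c "
from h import *
print(workorder.sign_off())"
```

```text
the job is handed in; nothing more can be done
None
```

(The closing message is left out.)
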